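Hang the facial roller on the crowded vanity rack

TASK

Take the jade facial roller out of the lipstick stand and hang it in the empty middle clip of the rack, between the face brush and the comb, without knocking them or the things around. Press its neck gently into the clip from the front until it snaps in, then lower it until its yoke rests on the clip before you let go: do not force it and do not let it drop.

Things in the scene. Friction and masses are not known exactly. Their poses are not given: they have to be found in the camera images.
- roller: T-shaped facial roller, 158 mm tall, 0.10 to 0.20 kg. Origin: centre of the underside of its handle; z up along handle and neck, y along the green stone roller, x across it (front and back alike). Green handle diameter 18 mm, z 0 to 78 mm; above it the brass neck. At the start it stands upright in the middle cell of the lipstick stand, its yaw within 0.6 rad of the stand's.
- roller_grip (a point): centre of the stone roller (diameter 24 mm, 44 mm long along y), 146 mm above the roller's origin; grip it here from above across the diameter, fingers closing along the roller's x. A grip of about 40 N keeps it from turning in the fingers
- roller_neck (a point): middle of the brass neck, 99 mm above the roller's origin; the neck has a diameter of 10 mm and runs from 78 to 120 mm, between the wider handle and the yoke
- roller_seat (a point): centre of the underside of the brass yoke's crossbar, 120 mm above the roller's origin: the face that rests on the clip. The crossbar is 54 mm long (y), 12 mm deep (x), 6 mm thick, widest part of the roller
- lipstand: fixed clear acrylic lipstick stand, 84 x 84 x 50 mm, 3 x 3 cells about 24 mm square, floor and walls 3 mm; origin: centre of its underside, z up. Lipsticks up to 75 mm tall stand in other cells
- rack: fixed T-bar stand: marble base 130 x 240 x 12 mm, telescopic post 34 mm behind the origin, carrying a steel bar 200 mm long with three white spring clips 58 mm apart. Origin: on the table under the middle, empty clip; x to the back (the clips open to -x), y along the bar, z up. Nothing of bar or clips reaches above the clips' top; only the brush and comb in the outer clips do.
- clip_mid (a point): point of the rack 178 mm above its origin, on the upright axis of the empty clip, where the neck goes. HEIGHT NOT MEASURED: the telescopic post is set so that the clips' top lies anywhere from 11 mm below to 11 mm above this point (and stays so), so the resting height must be felt
- clip_mouth (a point): point 22 mm in front (-x of the rack) of clip_mid: the front end of the clip's two spring arms, 8 mm tall. They flare 22 mm wide here, narrow to 5 mm at 8 mm before the axis and spring apart when the neck is pressed in towards +x (a peak of some 5 to 10 N), then snap behind it; a stop 5 mm behind the axis ends the push. Inside, the neck slides freely up and down
- facebrush (a joint): sideways rocking (rad, 0 = hanging straight) of the face brush that hangs in the clip at rack y = +58 mm; its head is 46 mm wide along the bar and stands 39 mm above the clips' top
- comb (a joint): sideways rocking (rad, 0 = hanging straight) of the wooden comb that hangs in the clip at rack y = -58 mm; its head is 46 mm wide along the bar and stands 48 mm above the clips' top
- pump: loose empty white lever-pump dispenser, diameter 66 mm, 165 mm tall; origin: centre of its underside
- mug: loose black ceramic mug of pencils, diameter 80 mm, 170 mm tall with the pencils; origin: centre of its underside, handle to its +y
Not all that is in view belongs to the job. Several things look just like the roller: the one meant starts farthest from the robot's base. Several things look just like the lipstand: the one meant starts farthest to the robot's left.

How it is judged (in metres and radians):
On the way, in this order (a step that is already met when the one before it is completed fails the run):
1. the roller is lifted clear of the lipstick stand (z of roller in the frame of lipstand above 0.055 m), for 0.1 s.
2. held in the fingers, its neck is pressed home in the middle clip, upright (x of roller_seat in the frame of rack between -0.005 and 0.005 m and y of roller_seat in the frame of rack between -0.005 and 0.005 m and z of roller_seat in the frame of rack between 0.16 and 0.225 m and angle between roller's own z axis and vertical below 0.2 rad and contact force between the fingers and roller above 0.5 N), for 0.2 s.
At the end, for the whole second after the job is handed in: the roller hangs at rest in the middle clip, let go: neck within 5 mm of the clip's centre, yoke resting on the clip (167 to 189 mm above the rack's origin, give or take 4 mm), upright within 0.12 rad; brush and comb hanging straight within 0.08 rad; pump and mug within 20 mm of where they stood (x of roller_seat in the frame of rack between -0.005 and 0.005 m and y of roller_seat in the frame of rack between -0.005 and 0.005 m and z of roller_seat in the frame of rack between 0.163 and 0.193 m and angle between roller's own z axis and vertical below 0.12 rad and linear speed of roller below 0.03 m/s and distance of each of pump, mug from where it was at the start of the episode below 0.02 m and value of joint facebrush between -0.08 and 0.08 rad and value of joint comb between -0.08 and 0.08 rad); the robot touches nothing.
It fails at once if the roller was forced: more than 16 N between it and the rack (contact force between roller and rack above 16 N).
It fails at once if the roller was let go before it rested, and dropped (linear speed of roller above 0.08 m/s and contact force between the fingers and roller below 0.02 N and height (world z) of roller above 0.02 m).
It fails at once if the face brush or the comb was knocked (rocked more than 0.12 rad) (value of joint any of facebrush, comb above 0.12 rad or value of joint any of facebrush, comb below -0.12 rad).
It fails at once if the hand struck the rack with more than 16 N (contact force between the fingers and rack above 16 N).
It fails at once if the pump or the mug was tipped or pushed more than 20 mm (angle between any of pump, mug's own z axis and vertical above 0.3 rad or distance of any of pump, mug from where it was at the start of the episode above 0.02 m).
It also fails if it takes over 51 s, if anything falls off the work surface, if the arm or the gripper's body presses on something with over 40 N, if the wrist force passes 120 N, or if a joint passes its speed limit or range.

ROBOT

A 6-joint arm with a two-finger parallel gripper is mounted at the origin on the work surface. World frame = base frame: x ahead of the robot, y to its left, z up, the work surface at z = 0. Lengths are in mm, angles in rad, forces in N, time in s.
With the tool pointing down it reaches from about 275 to 825 mm from the base axis. Payload 5.2 kg.
Tool frame: the origin (TCP) lies between the finger pads; the fingertips stand 11 mm ahead of it and the grasp point (between the pads) lies 8 mm behind it; z points along the fingers, y is the line along which they close (so a half turn about z gives the same grasp; the last joint's range is limited). The gripper opens to 93 mm and grips with 3 to 60 N. Pads are 15 mm wide; open, the fingers measure 128 mm over their backs; the gripper's body (75 mm by 188 mm) begins 65 mm behind the grasp point.
Start: joints at [-1.526, 0.259, 1.535, -0, 1.348, -0.203], TCP at [134.92, -533.199, 198.353] pointing down, gripper open.
Joint ranges: [-3.14, 3.14], [-0.91, 2.08], [0.19, 2.58], [-1.22, 4.36], [0.22, 2.71], [-3.12, 3.12]. Speed limits (rad/s): [2.57, 2.57, 3.14, 3.14, 3.14, 3.14].

INTERFACE

Orientations are given as a unit quaternion [w, x, y, z].
In Python, from bench import * gives the robot as it stands. Calls block until the motion is done:
- move_ptp(position, orientation): joint-space move of the TCP to a pose.
- line_to(position, ori=None, feed=150, f_stop=None): straight line of the TCP; ori=None keeps the orientation; feed is the mean speed in mm/s. With f_stop (N) it stops when the force on the tool has changed by that much, and returns True; else False.
- goto_joints(angles): joint-space move.
- set_gripper(opening, effort=None): finger opening in mm; effort is the grip in N (None keeps the last); returns when the fingers have stopped.
- dwell(seconds).
- inverse_kinematics(position, orientation): joint angles nearest the present ones, or None.
- state(): the state.
- camera(name): name is "scene" or "side" or "wrist"; returns a dict with "frame" (384x512x3 uint8, red, green, blue), "fovy" (degrees; the focal length in pixels is half the picture's height over the tangent of half this angle, whatever the lens; pixels are square), "cx", "cy" (the principal point, pixels), "R" (3x3) and "t" (3): a world point X has camera coordinates R X + t; the wrist camera has in their place "T_tool_cam" (4x4, takes a point from camera to tool coordinates, whose origin is the TCP and whose axes are the flange's). Camera axes: x right, y down, z forward; pixel columns grow to the right and rows downward; lengths in mm; the calibration is good to about 2 mm. A picture is of the moment at which its call begins: read the wrist's pose just before it. There is no depth.
A pose or a line that the arm cannot do raises IKError and nothing moves.
- finish_job(): hands the job in; it is judged then, once.
The state is a dict: "clock": time; "q": joint angles; "joint_velocities": joint speeds; "tau": joint torques, N m; "tool_pos": TCP position; "tool_rot": TCP orientation; "wrist_force": force on the tool from outside, world axes, zero at the start; "moment": the same for the moment, N m; "gripper_width": finger opening in mm; "grip_force": force on a finger pad.
Only numpy, scipy, OpenCV 4.12 (cv2) and the standard library are available. Lean on these libraries where they do the work, as an engineer would, in place of code of your own. Each camera call takes 0.05 s, during which the arm holds its last target. There are 200 camera calls.

## Working session

There is one attempt and no reset: what is moved stays moved. The work goes in short steps, each a Python script; the robot and the scene stay as the last script left them, time stands still between calls to the robot, and variables do not carry over. Pictures are saved under pics/ and viewed, at most 10 in all, crops included, and the job is handed in when it is done.

```bash
mkdir -p pics
cat > h.py <<'E'
from bench import *
import numpy as np, cv2
def snap(n,f):
    c=camera(n); cv2.imwrite('pics/'+f+'.png',c['frame'][:,:,::-1]); 
    import pickle; pickle.dump((c,state()),open('pics/'+f+'.pkl','wb')); return c
E
python3 - <<'E'
from h import *
for n in('scene','side','wrist'):
    c=snap(n,n+'0'); print(n,{k:(np.round(v,3).tolist() if not np.isscalar(v) else v) for k,v in c.items() if k!='frame'})
print(state())
a=cv2.imread('pics/scene0.png');b=cv2.imread('pics/side0.png')
cv2.imwrite('pics/s0b.png',cv2.resize(a,(800,600)));cv2.imwrite('pics/d0b.png',cv2.resize(b,(800,600)))
E
```

```text
scene {'fovy': 52.752455694191525, 'cx': 256.05305923802916, 'cy': 189.82907471463704, 'R': [[-0.098, 0.995, -0.014], [0.84, 0.075, -0.538], [-0.534, -0.064, -0.843]], 't': [96.27, -387.401, 1556.641]}
side {'fovy': 47.336278472780435, 'cx': 253.8602657935945, 'cy': 193.47681470084717, 'R': [[-0.699, -0.715, 0.014], [-0.432, 0.407, -0.805], [0.57, -0.569, -0.593]], 't': [348.499, 363.537, 836.091]}
wrist {'fovy': 59.57601454354323, 'cx': 249.1738882358467, 'cy': 192.3969183460031, 'T_tool_cam': [[0.0, -0.954, -0.301, 82.7], [1.0, 0.0, 0.001, -0.796], [-0.001, -0.301, 0.954, -186.99], [0.0, 0.0, 0.0, 1.0]]}
{'clock': 0.15, 'q': array([-1.52581756e+00,  2.59201749e-01,  1.53578816e+00,  1.67378226e-05,
        1.34802084e+00, -2.02802400e-01]), 'joint_velocities': array([-1.88953172e-03,  9.75932565e-05, -5.96191413e-03, -3.26178679e-04,
        1.85870776e-03, -1.73395270e-03]), 'tau': array([ 1.12494788e-03, -4.37647426e+01, -2.84233707e+01,  7.18216365e-02,
        3.79482319e-02, -8.71835186e-05]), 'tool_pos': array([ 134.89726847, -532.75350421,  197.71210739]), 'tool_rot': array([-7.06195712e-04,  9.92335353e-01,  1.23572025e-01,  6.40294084e-05]), 'wrist_force': array([ 0.03269529,  0.70436732, -0.28997659]), 'moment': array([0.01534217, 0.00191228, 0.064284  ]), 'grip_force': 0.0, 'gripper_width': 92.98635337732456}
```

View pics/s0b.png

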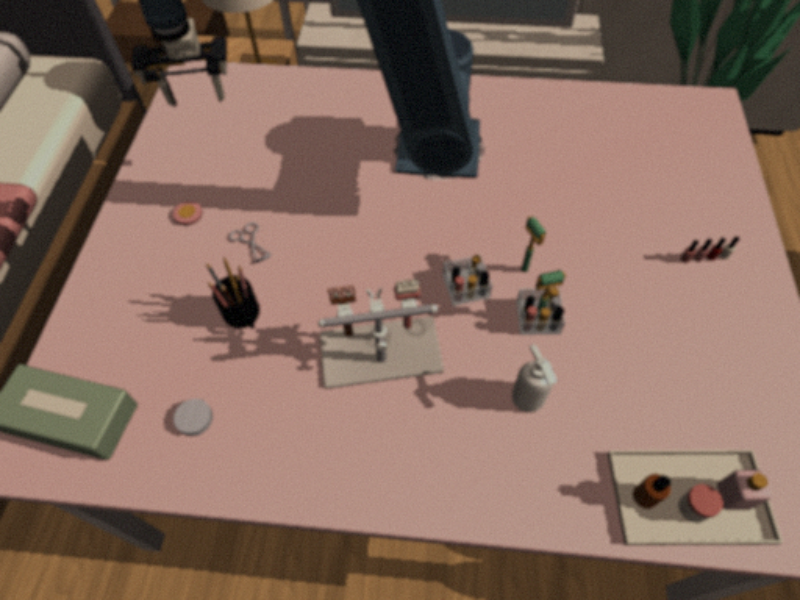

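View pics/d0b.png

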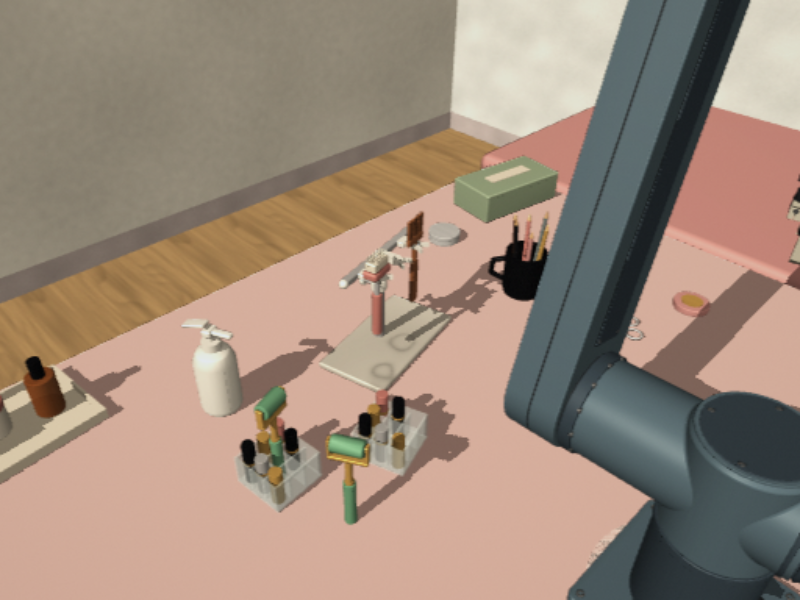

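Candidates (in the 800x600 views). Roller: the one standing free at scene (530,240) / side (348,450), and the one in a stand at scene (550,283) / side (270,403), which is farther from the base. Stand: scene (468,280), and scene (540,312), which is farther right in the image, so farther left for the robot. I choose the roller at (550,283) in the stand at (540,312). The rack is at scene (380,345), with its clips facing the robot.

```bash
cat >> h.py <<'E'
import pickle
from scipy.spatial.transform import Rotation as Ro
def load(f): return pickle.load(open('pics/'+f+'.pkl','rb'))
def ext(f):
    c,s=load(f)
    F=192/np.tan(np.radians(c['fovy'])/2); K=np.array([[F,0,c['cx']],[0,F,c['cy']],[0,0,1]])
    if 'R' in c: return K,np.array(c['R']),np.array(c['t'])
    q=s['tool_rot']; W=np.eye(4); W[:3,:3]=Ro.from_quat([q[1],q[2],q[3],q[0]]).as_matrix(); W[:3,3]=s['tool_pos']
    M=np.linalg.inv(W@np.array(c['T_tool_cam'])); return K,M[:3,:3],M[:3,3]
def ray(f,uv):
    K,R,t=ext(f); d=R.T@np.linalg.inv(K)@np.array([*uv,1.]); return -R.T@t,d/np.linalg.norm(d)
def tri(*obs):
    A=np.zeros((3,3));b=np.zeros(3);L=[ray(*o) for o in obs]
    for o,d in L: P=np.eye(3)-np.outer(d,d);A+=P;b+=P@o
    X=np.linalg.solve(A,b); return X,[np.linalg.norm((np.eye(3)-np.outer(d,d))@(X-o)) for o,d in L]
def onz(f,uv,z): o,d=ray(f,uv); return o+d*(z-o[2])/d[2]
def proj(f,X):
    K,R,t=ext(f); p=K@(R@np.asarray(X,float)+t); return p[:2]/p[2]
def down(a): # tool z down, tool x axis at world yaw a ; tool y = yaw a-90
    x=[np.cos(a),np.sin(a),0]; z=[0,0,-1]; q=Ro.from_matrix(np.array([x,np.cross(z,x),z]).T).as_quat(); return np.array([q[3],*q[:3]])
E
python3 - <<'E'
from h import *
s=1/1.5625
for n,a,b in(('stone',(551,279),(270,403)),('other',(536,231),(348,448)),('brushclip?',(407,300),(377,265)),('midclip',(375,297),(392,257)),('pump top',(543,365),(208,335))):
    X,e=tri(('scene0',np.array(a)*s),('side0',np.array(b)*s)); print(n,X.round(),np.round(e,1), np.hypot(*X[:2]))
for n,a,z in(('standc',(540,322),0),('stone149',(551,279),149),('mid178',(375,297),178),('mug',(240,318),0),('pump',(528,400),0),('stand2',(468,292),0),('b1',(322,385),12),('b2',(441,372),12),('b3',(432,318),12)): print(n,onz('scene0',np.array(a)*s,z).round())
E
```

```text
stone [492. 242. 146.] [1.5 1.5] 548.6485616024049
other [370. 216. 138.] [3.1 3.1] 428.5666908078352
brushclip? [587. -30. 190.] [7.8 7.8] 588.1370209108377
midclip [591. -79. 187.] [2.6 2.6] 596.360898167169
pump top [675. 222. 142.] [1.5 1.5] 710.2724754402569
standc [503. 248.   0.]
stone149 [495. 242. 149.]
mid178 [584. -83. 178.]
mug [ 550. -385.    0.]
pump [682. 221.   0.]
stand2 [441.  95.   0.]
b1 [ 692. -183.   12.]
b2 [643.  48.  12.]
b3 [520.  22.  12.]
```

Run:
```python
from h import *
line_to([134.9,-532.7,330])
P=[('r1',590,-110,310,.2),('r2',590,-50,310,.2),('k1',495,215,290,.2),('k2',495,270,290,.2)]
for n,x,y,z,a in P:
    move_ptp([x,y,z],down(a)); dwell(.3); snap('wrist',n)
print(state()['clock'])
im=[cv2.imread(f'pics/{p[0]}.png') for p in P]
cv2.imwrite('pics/m1.png',cv2.resize(im[0],(800,600)));cv2.imwrite('pics/m2.png',cv2.resize(im[2],(800,600)))
```

```text
6.575
```

View pics/m1.png

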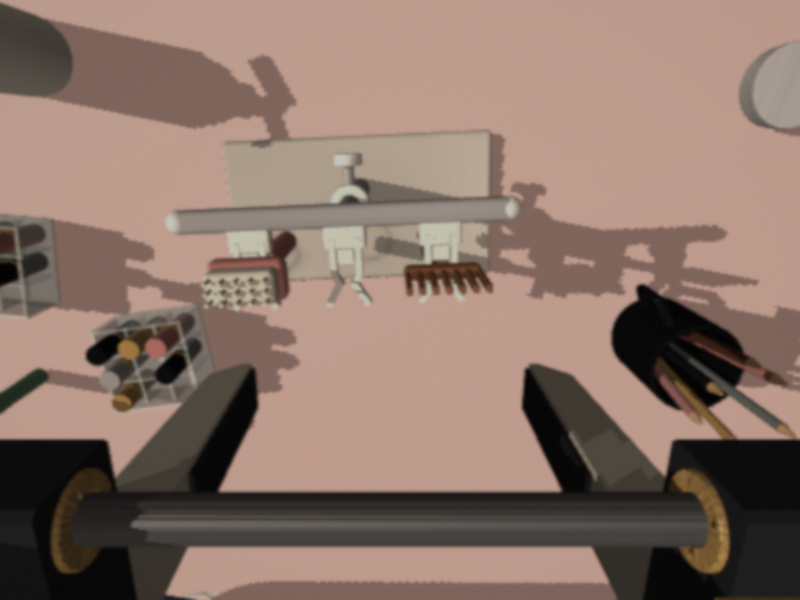

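View pics/m2.png

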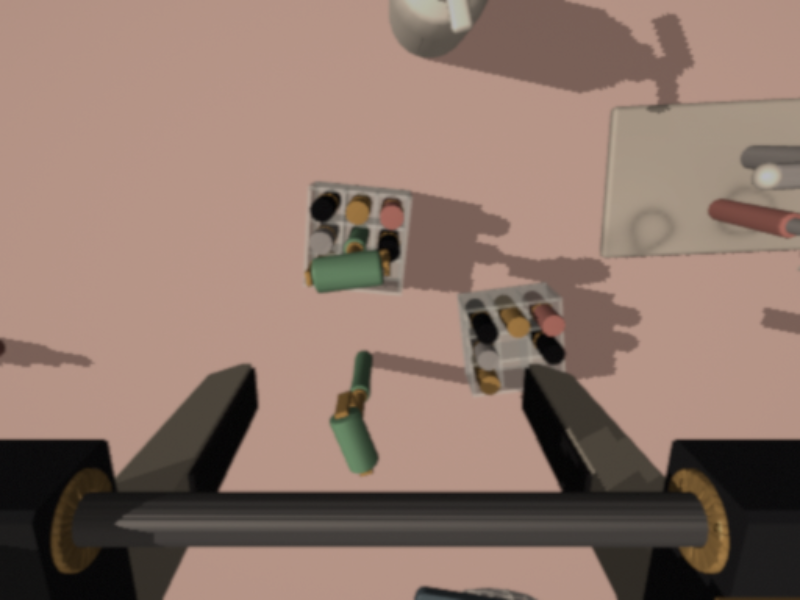

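The first view shows the empty middle clip with its mouth near (350,295), the brush at (240,285) and the comb at (447,275). The second shows the target roller in its stand at (350,265) and the decoy roller at (355,440).

Run:
```python
from h import *
g=[]
for f in('k1','k2'):
    im=cv2.imread(f'pics/{f}.png'); h=cv2.cvtColor(im,cv2.COLOR_BGR2HSV)
    m=cv2.inRange(h,(60,70,40),(90,255,255)); m=cv2.morphologyEx(m,cv2.MORPH_OPEN,np.ones((3,3)))
    cs=cv2.findContours(m,0,2)[0]; p=proj(f,[492,242,148])
    c=min([c for c in cs if cv2.contourArea(c)>300],key=lambda c:np.hypot(*(np.array(cv2.minAreaRect(c)[0])-p)))
    r=cv2.minAreaRect(c); bx=cv2.boxPoints(r); print(f,p.round(1),r)
    # axis ends
    e=[(bx[i]+bx[(i+1)%4])/2 for i in range(4)]; e=[e[0],e[2]] if np.hypot(*(e[0]-e[2]))>np.hypot(*(e[1]-e[3])) else [e[1],e[3]]
    e.sort(key=lambda v:v[0]); g.append((f,r[0],e))
    A,B=[onz(f,v,149) for v in e]; print((A+B)/2,onz(f,r[0],149),'len',np.linalg.norm(A-B),'y-axis yaw',np.arctan2(*(A-B)[1::-1]))
print(tri(*[(a,b) for a,b,_ in g]))
cr=[]
for f in('r1','r2'):
    im=cv2.imread(f'pics/{f}.png'); u,v=np.round(proj(f,[575,-82,178])).astype(int); print(f,u,v)
    cr.append(cv2.resize(im[v-50:v+40,u-60:u+60],None,fx=6.5,fy=6.5,interpolation=2)[:, :]); print('orig',u-60,v-50)
a=cv2.resize(np.vstack(cr),(533,800)) if 0 else np.hstack([cv2.resize(c,(400,300)) for c in cr])
cv2.imwrite('pics/cl.png',a)
```

```text
Traceback (most recent call last):
ValueError: min() iterable argument is empty
```

```bash
cat > m.py <<'E'
from h import *
g=[]
im=cv2.imread('pics/k1.png'); print(cv2.cvtColor(im,cv2.COLOR_BGR2HSV)[175,215:235:6])
for f in('k1','k2'):
    im=cv2.imread(f'pics/{f}.png'); h=cv2.cvtColor(im,cv2.COLOR_BGR2HSV)
    m=cv2.inRange(h,(55,60,30),(90,255,255)); m=cv2.morphologyEx(m,cv2.MORPH_OPEN,np.ones((3,3)))
    cs=cv2.findContours(m,0,2)[0]; p=proj(f,[492,242,148])
    c=min([c for c in cs if len(c)>8 and cv2.contourArea(c)>200],key=lambda c:np.hypot(*(np.array(cv2.minAreaRect(c)[0])-p)))
    r=cv2.minAreaRect(c); bx=cv2.boxPoints(r); print(f,p.round(1),r)
    e=[(bx[i]+bx[(i+1)%4])/2 for i in range(4)]; e=[e[0],e[2]] if np.hypot(*(e[0]-e[2]))>np.hypot(*(e[1]-e[3])) else [e[1],e[3]]
    e.sort(key=lambda v:v[0]); g.append((f,r[0],e))
    A,B=[onz(f,v,149) for v in e]; print((A+B)/2,onz(f,r[0],149),'len',np.linalg.norm(A-B),'y-axis yaw',np.arctan2(*(A-B)[1::-1]))
print(tri(*[(a,b) for a,b,_ in g]))
cr=[]
for f in('r1','r2'):
    im=cv2.imread(f'pics/{f}.png'); u,v=np.round(proj(f,[575,-82,178])).astype(int)
    cr.append(cv2.resize(im[v-50:v+40,u-60:u+60],(400,300),interpolation=2)); print(f,'orig',u-60,v-50)
cv2.imwrite('pics/cl.png',np.hstack(cr))
E
python3 m.py
```

```text
[[ 58  63 126]
 [ 58  63 126]
 [ 58  63 126]
 [ 58  63 126]]
k1 [222.  170.5] ((221.66156005859375, 173.29232788085938), (20.837833404541016, 42.916019439697266), 82.87498474121094)
[489.36600534 241.89388177 149.        ] [489.38279646 241.84427636 149.        ] len 43.36175768982928 y-axis yaw 1.8971838227085511
k2 [275.3 180.7] ((276.4154357910156, 182.82308959960938), (21.085905075073242, 42.29584503173828), 82.87498474121094)
[490.22727445 240.5880185  149.        ] [490.24382419 240.53948104 149.        ] len 42.89251079601533 y-axis yaw 1.899363462073511
(array([491.85878528, 241.60082984, 156.76760194]), [np.float64(0.40164356932369527), np.float64(0.4016435693235694)])
r1 orig 159 134
r2 orig 217 145
```

View pics/cl.png

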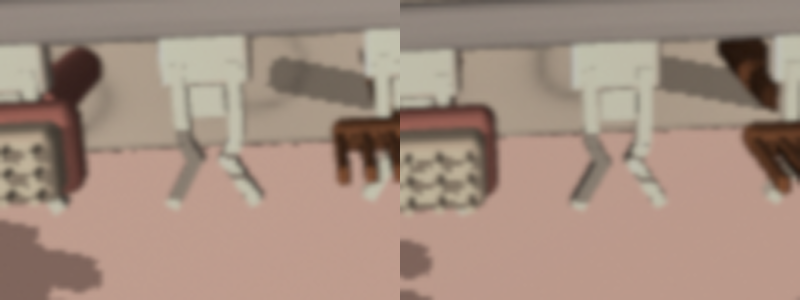

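The crops show the empty clip well. Its mouth tips are at (175,203)/(256,203) in r1 and (577,203)/(658,203) in r2, and its throat is at (211,155) and (617,158).

Run:
```python
from h import *
o={'r1':(159,134),'r2':(217,145)}
def o_(f,u,v): return np.array(o[f])+np.array([u,v])/3.3333
pts={'tipL':((175,203),(177,203)),'tipR':((256,203),(258,203)),'throat':((211.5,155),(217.5,157)),'stopfr':((207,116),(218,118)),'faceblockL':((160,80),(172,82)),'faceblockR':((247,80),(257,80))}
for n,(a,b) in pts.items():
    X,e=tri(('r1',o_('r1',*a)),('r2',o_('r2',*b))); print(n,X.round(1),np.round(e,1),[onz(f,o_(f,*p),z).round(1)[:2] for f,p in(('r1',a),('r2',b)) for z in(167,178,189)])
s=1/1.5625
A,B=onz('r1',np.array((175,220))*s,178),onz('r1',np.array((513,207))*s,178); print('bar',A,B,np.linalg.norm(A-B),np.arctan2(*(A-B)[1::-1])-np.pi/2)
A,B=onz('r1',np.array((224,143))*s,12),onz('r1',np.array((491,131))*s,12); print('base',A,B,np.linalg.norm(A-B),np.arctan2(*(A-B)[1::-1])-np.pi/2)
```

```text
tipL [563.1 -77.2 179.9] [0.2 0.2] [array([558.5, -76.5]), array([562.3, -77.1]), array([566. , -77.6]), array([558.9, -78.9]), array([562.6, -77.4]), array([566.3, -75.9])]
tipR [ 568.3 -100.8  181.2] [0.2 0.2] [array([ 563.5, -101.1]), array([ 567.1, -100.9]), array([ 570.7, -100.6]), array([ 563.9, -103.8]), array([ 567.4, -101.5]), array([571. , -99.1])]
throat [580.6 -85.3 183. ] [0.1 0.1] [array([576. , -84.9]), array([579.1, -85.2]), array([582.3, -85.5]), array([576.1, -87.9]), array([579.3, -86.1]), array([582.4, -84.3])]
stopfr [593.1 -82.1 187. ] [0.2 0.2] [array([587.8, -81.4]), array([590.5, -81.8]), array([593.3, -82.2]), array([588.3, -85.2]), array([591.1, -83.5]), array([593.8, -81.8])]
faceblockL [600.2 -67.2 184.5] [0.3 0.3] [array([595.9, -65.7]), array([598.4, -66.6]), array([600.9, -67.5]), array([596.6, -69. ]), array([599. , -67.9]), array([601.5, -66.7])]
faceblockR [604.9 -91.3 182.3] [0.6 0.6] [array([601.1, -91.3]), array([603.4, -91.3]), array([605.7, -91.4]), array([602.3, -94.1]), array([604.5, -92.1]), array([606.8, -90.1])]
bar [596.89377246  24.59281771 178.        ] [ 645.24568809 -174.93824583  178.        ] 205.30599860055796 0.23774479827013595
base [635.58102357  48.71667795  12.        ] [ 692.29128717 -180.62607901   12.        ] 236.2501940037199 0.24241040001725134
```

Run:
```python
from h import *
yr,yk=.24+np.pi/2,.327+np.pi/2
t=lambda a:np.array([np.cos(a),np.sin(a)])
c=np.array([580,-85.5]); k=np.array([490,241.3])
p=c-82*t(yr); move_ptp([*p,310],down(yr)); dwell(.3); snap('wrist','r3')
p=k-82*t(yk); move_ptp([*p,300],down(yk)); dwell(.3); snap('wrist','k3'); print(state()['clock'],state()['q'].round(2))
cr=[]
for f,X in(('r3',[580,-85.5,180]),('k3',[490,241.3,149])):
    im=cv2.imread(f'pics/{f}.png'); u,v=np.round(proj(f,X)).astype(int); v=min(max(v,45),384-45)
    cr.append(cv2.resize(im[v-45:v+45,u-60:u+60],(400,300),interpolation=2)); print(f,'orig',u-60,v-45)
cv2.imwrite('pics/cl3.png',np.hstack(cr))
```

```text
10.5833 [ 0.1   0.2   1.37 -0.    1.57 -0.23]
r3 orig 191 45
k3 orig 191 44
```

View pics/cl3.png

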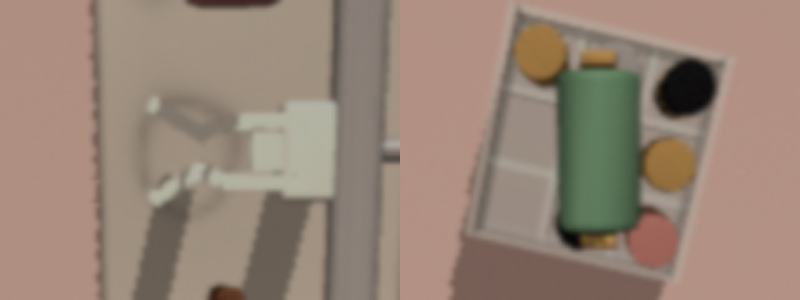

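The left crop shows the clip throat at (203,151), the mouth tips at (153,104)/(155,197) and the stop at (252,150). The right crop confirms the chosen roller in the far-left stand, stone centre at (598,150) and already square with the hand.

Run:
```python
from h import *
f=lambda o,p:np.array(o)+np.array(p)/3.3333
xr=np.array([np.cos(.24),np.sin(.24)]);y_=np.array([-xr[1],xr[0]])
for n,o,p,zs in(('stone','k3',(198,150),(149,)),('tips','r3',(154,150.5),(178,183)),('throat','r3',(203,152),(178,183)),('stop','r3',(252,150),(178,183)),('block','r3',(285,149),(178,183))):
    for z in zs:
        X=onz(o,f((191,44 if o=='k3' else 45),p),z)[:2]; print(n,z,X.round(1),'rack coords',(X@xr).round(1),(X@y_).round(1))
```

```text
stone 149 [489.8 241.4] rack coords 533.2 118.0
tips 178 [568.  -88.3] rack coords 530.7 -220.8
tips 183 [568.2 -88.2] rack coords 530.9 -220.7
throat 178 [581.1 -85.5] rack coords 544.1 -221.2
throat 183 [581.1 -85.4] rack coords 544.1 -221.1
stop 178 [594.  -81.8] rack coords 557.5 -220.6
stop 183 [593.7 -81.8] rack coords 557.2 -220.6
block 178 [602.6 -79.4] rack coords 566.5 -220.4
block 183 [602.3 -79.4] rack coords 566.1 -220.3
```

```bash
cat >> h.py <<'E'
xr=np.array([np.cos(.24),np.sin(.24)]);y_=np.array([-xr[1],xr[0]])
R2=lambda u,w:u*xr+w*y_
YR=.24+np.pi/2; YK=.327+np.pi/2
def rep(s_=''):
    s=state(); p=s['tool_pos']; print(s_,'t',round(s['clock'],2),'u',round(p[:2]@xr,2),'w',round(p[:2]@y_,2),'z',round(p[2],2),'F rack',np.round([s['wrist_force'][:2]@xr,s['wrist_force'][:2]@y_,s['wrist_force'][2]],2),'M',s['moment'].round(2),'grip',round(s['gripper_width'],1),round(s['grip_force'],1)); return s
E
python3 - <<'E'
from h import *
k=[489.8,241.4]
move_ptp([*k,230],down(YK)); set_gripper(75,40)
line_to([*k,141],feed=80); dwell(.2); rep('at')
set_gripper(0,40); dwell(.3); rep('grip')
line_to([*k,161],feed=40); line_to([*k,255],feed=120); dwell(.2); rep('lift')
c=snap('wrist','l1'); snap('side','l2')
cv2.imwrite('pics/l.png',np.hstack([cv2.imread('pics/l1.png'),cv2.imread('pics/l2.png')])[::1] if 0 else cv2.resize(cv2.imread('pics/l2.png')[150:360,60:340],(800,600)))
E
```

```text
at t 13.09 u 533.44 w 118.05 z 141.47 F rack [ 0.06 -0.71 -0.34] M [-0.06 -0.06  0.03] grip 75.1 0.0
grip t 14.62 u 533.16 w 118.08 z 141.05 F rack [0.29 0.59 0.87] M [-0.02 -0.12 -0.03] grip 0.1 0.1
lift t 16.4 u 532.72 w 118.02 z 254.13 F rack [ 0.91 -0.33  0.62] M [-0.07 -0.12  0.  ] grip 0.4 0.0
```

View pics/l.png

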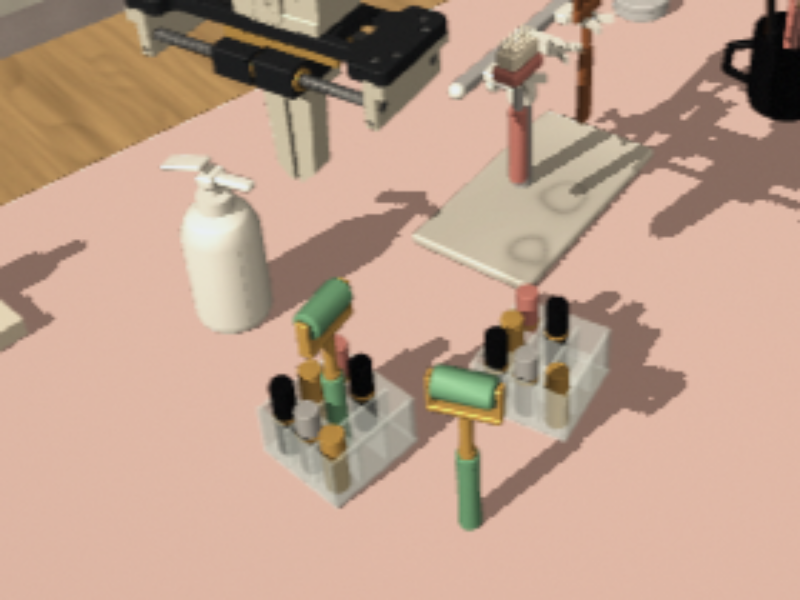

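The fingers closed on nothing: the roller still stands untouched at (325,310), and the closed fingertips are at (300,170). I'll compare where the fingertips should project with where they appear.

Run:
```python
from h import *
s=load('l2')[1]; print(s['tool_pos'],s['tool_rot'],s['q'].round(3))
for n,X in(('tip',s['tool_pos']-[0,0,11]),('stone',[489.8,241.4,149])):
    p=proj('l2',X); print(n,p,'crop',(p-[60,150])/.35)
snap('scene','l3')
print('scene tip',proj('l3',s['tool_pos']-[0,0,11]),'stone',proj('l3',[489.8,241.4,149]))
print('wrist l1 TCP',proj('l1',s['tool_pos']), 'stone',proj('l1',[489.8,241.4,149]))
a=cv2.resize(cv2.imread('pics/l3.png')[110:260,260:460],(400,300));b=cv2.resize(cv2.imread('pics/l1.png'),(400,300))
cv2.imwrite('pics/lx.png',np.hstack([a,b]))
```

```text
[489.56850839 241.33016404 254.42884893] [-3.33821528e-04  5.82576854e-01  8.12775438e-01 -4.29977749e-04] [ 0.254  0.221  1.448 -0.     1.474 -0.073]
tip [168.25861996 222.01898091] crop [309.31034275 205.76851688]
stone [172.91460981 257.62104236] crop [322.6131709  307.48869246]
scene tip [358.82607418 157.68291914] stone [352.21037836 177.00736607]
wrist l1 TCP [251.59265703 233.3491116 ] stone [251.29422323 184.91895114]
```

View pics/lx.png

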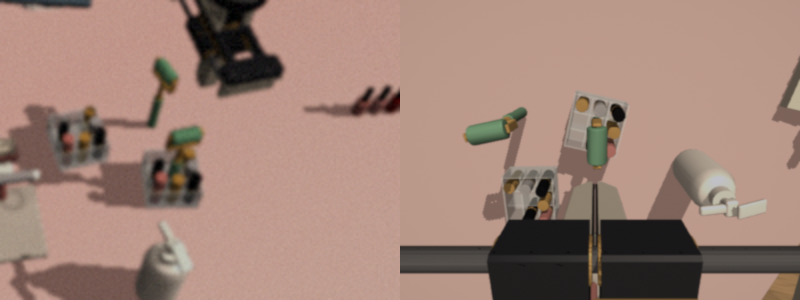

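Run:
```python
from h import *
s=load('l2')[1]; q=s['tool_rot']; Rm=Ro.from_quat([q[1],q[2],q[3],q[0]]).as_matrix(); T=s['tool_pos']
out=[]
for f,(u0,v0) in(('l3',(310,90)),('l2',(90,130))):
    im=cv2.imread(f'pics/{f}.png'); K=4; w,h=100,150
    c=cv2.resize(im[v0:v0+h,u0:u0+w],None,fx=K,fy=K,interpolation=2)
    for z in(11,-8,-40,-73):
        p=(proj(f,T+Rm@[0,0,z])-[u0,v0])*K; cv2.circle(c,tuple(int(a) for a in p),3,(0,0,255),-1)
    for y in(-94,94):
        p=(proj(f,T+Rm@[0,y,-73])-[u0,v0])*K; cv2.circle(c,tuple(int(a) for a in p),3,(255,0,0),-1)
    out.append(c)
cv2.imwrite('pics/ov.png',np.hstack(out))
```

```text
(no output)
```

View pics/ov.png

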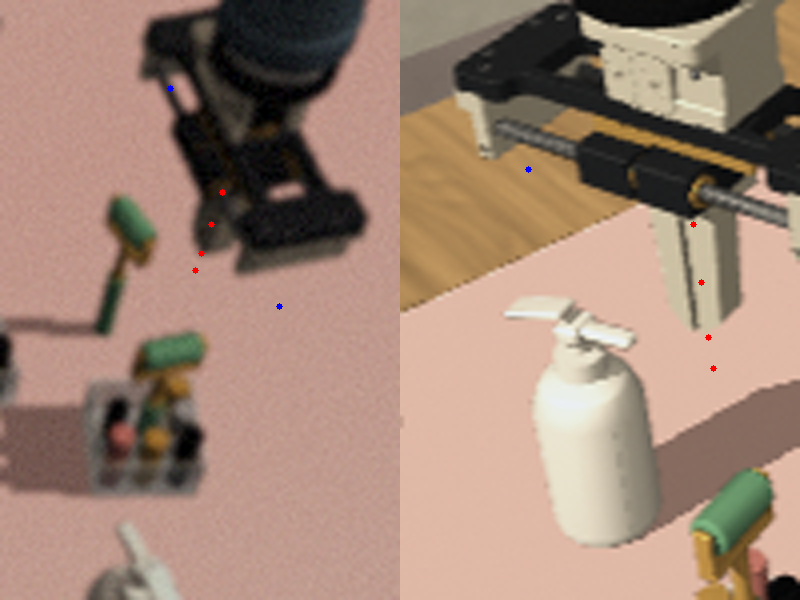

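The hand is laterally right, but the fingertips really end about 20–25 mm short of the stated tip point. In the side crop the tip is at (700,328), while +11 mm projects to (713,369). I'll measure the finger length by touching the bare table.

Run:
```python
from h import *
p=[470,365]
move_ptp([*p,60],down(YK)); rep()
line_to([*p,22],feed=80)
print(line_to([*p,-40],feed=20,f_stop=4)); rep('touch')
line_to([*p,60],feed=150); rep()
```

```text
t 17.48 u 544.51 w 242.62 z 61.21 F rack [-0.68 -0.22  0.71] M [ 0.   -0.12  0.02] grip 0.6 0.0
True
touch t 20.05 u 543.28 w 242.81 z -19.98 F rack [-0.6  -0.55  4.48] M [-0.08 -0.02 -0.01] grip 0.8 2.4
 t 20.74 u 542.64 w 242.69 z 59.25 F rack [-0.42 -0.25 -1.15] M [-0.03 -0.08 -0.02] grip 0.8 0.0
```

Contact came at a reported z of −20, so all tool heights need −31 mm. Gripping again with that correction.

Run:
```python
from h import *
k=[489.8,241.4]
line_to([470,365,215],feed=300); set_gripper(75,40)
move_ptp([*k,200],down(YK)); 
line_to([*k,110],feed=90); dwell(.15); rep('at')
set_gripper(0,40); dwell(.2); s=rep('grip')
if s['gripper_width']>15:
    line_to([*k,125],feed=40); line_to([*k,220],feed=120); dwell(.15); rep('lift')
snap('side','g2'); snap('wrist','g1')
cv2.imwrite('pics/gx.png',np.hstack([cv2.resize(cv2.imread('pics/g2.png')[120:345,60:360],(400,300)),cv2.resize(cv2.imread('pics/g1.png'),(400,300))]))
```

```text
at t 24.52 u 533.62 w 118.05 z 110.66 F rack [-0.61  0.27 -0.21] M [-0.02 -0.06 -0.01] grip 75.3 0.0
grip t 25.6 u 533.13 w 118.06 z 109.98 F rack [0.12 1.13 0.04] M [-0.08 -0.12  0.01] grip 23.1 40.0
lift t 27.22 u 532.58 w 118.02 z 218.98 F rack [-0.03  0.01 -1.33] M [-0.08 -0.1   0.02] grip 23.0 40.0
```

Roller gripped (23 mm, 40 N). Carrying it to a point in front of the clip.

Run:
```python
from h import *
w=-220.9
line_to([*R2(480,w),220],down(YR),feed=220); dwell(.1); rep('front')
line_to([*R2(480,w),182],feed=80); line_to([*R2(524,w),182],feed=80); dwell(.2); rep('mouth')
snap('side','p2'); snap('wrist','p1')
cv2.imwrite('pics/px.png',np.hstack([cv2.resize(cv2.imread('pics/p2.png')[90:240,150:350],(400,300)),cv2.resize(cv2.imread('pics/p1.png')[60:285,100:400],(400,300))]))
```

```text
front t 29.12 u 480.22 w -219.95 z 220.08 F rack [-0.92  0.7  -1.18] M [-0.01 -0.1   0.03] grip 22.9 40.0
mouth t 30.65 u 523.64 w -220.92 z 182.1 F rack [-0.85  0.38 -1.38] M [-0.09 -0.06  0.05] grip 23.0 40.0
```

View pics/px.png

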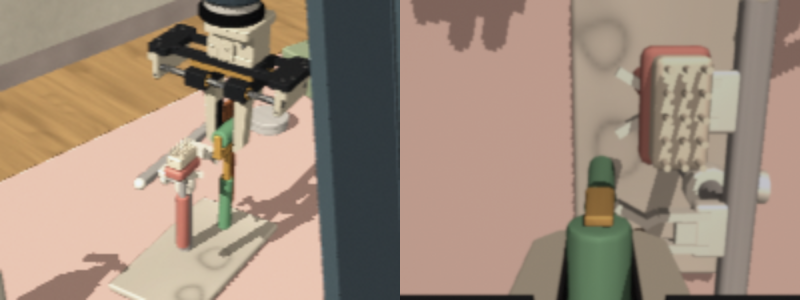

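The roller hangs straight in the fingers in front of the middle clip, with neck and clip mouth in line and the brush clear. Pushing in.

Run:
```python
from h import *
w=-220.9
print(line_to([*R2(536,w),182],feed=50,f_stop=8)); rep('a')
print(line_to([*R2(553,w),182],feed=12,f_stop=12)); rep('b'); dwell(.3); rep('c')
```

```text
False
a t 31.14 u 536.32 w -220.85 z 181.84 F rack [ 0.41 -0.29 -1.7 ] M [-0.04 -0.07  0.02] grip 22.8 40.0
False
b t 32.71 u 552.83 w -220.94 z 182.11 F rack [-2.3  -0.21  1.76] M [-0.12  0.44 -0.02] grip 23.5 40.0
c t 33.01 u 552.87 w -220.93 z 182.02 F rack [-3.    0.77  0.88] M [-0.18  0.49 -0.04] grip 23.2 40.0
```

Run:
```python
from h import *
w=-220.9
line_to([*R2(552.4,w),182],feed=10); dwell(.2); rep('d')
print(line_to([*R2(552.4,w),150],feed=12,f_stop=4)); rep('e'); dwell(.2); rep('f')
```

```text
d t 33.46 u 552.66 w -220.91 z 181.95 F rack [-0.34  0.39 -0.49] M [0.   0.   0.03] grip 23.6 40.0
True
e t 34.61 u 552.44 w -220.88 z 172.27 F rack [-0.22  0.34  3.48] M [-0.03  0.    0.  ] grip 23.2 40.0
f t 34.81 u 552.43 w -220.88 z 172.27 F rack [-1.48  1.49  5.27] M [-0.01 -0.05 -0.01] grip 23.2 40.0
```

Run:
```python
from h import *
w=-220.9
set_gripper(22,6); rep('soft'); set_gripper(45); dwell(.2); rep('open')
line_to([*R2(552.4,w),182],feed=40); line_to([*R2(552.4,w),260],feed=120); 
snap('side','e2')
a=cv2.imread('pics/p2.png');b=cv2.imread('pics/e2.png')
Z=185.3+26; c=np.array([*R2(552.4,w),Z])
h=cv2.cvtColor(b,cv2.COLOR_BGR2HSV); m=cv2.inRange(h,(55,60,30),(90,255,255)); p=proj('e2',c); print('pred stone',p)
n,l,st,ce=cv2.connectedComponentsWithStats(m)
print([(ce[i].round(1),st[i].tolist()) for i in range(1,n) if st[i,4]>25]); print('pred handle mid',proj('e2',c-[0,0,107]))
rep('end')
```

```text
soft t 35.02 u 552.26 w -220.67 z 171.79 F rack [0.64 1.1  5.6 ] M [-0.05 -0.16 -0.01] grip 23.2 6.0
open t 35.81 u 551.75 w -220.35 z 171.11 F rack [-0.19  0.04  0.24] M [-0.05 -0.11 -0.06] grip 44.9 0.0
pred stone [253.53407358 155.56511013]
[(array([254.5, 154.9]), [247, 149, 15, 14, 108]), (array([253. , 191.3]), [251, 180, 5, 24, 118]), (array([221.9, 284.8]), [211, 278, 23, 15, 257]), (array([223.7, 322.4]), [220, 310, 8, 25, 159])]
pred handle mid [253.00055984 190.24956675]
end t 37.08 u 551.88 w -220.58 z 258.82 F rack [-0.17 -0.46 -0.87] M [-0.02 -0.14  0.02] grip 45.2 0.0
```

The stone and handle appear within about 1 px of where they should be when hung, and the hand is clear.

```bash
python3 -c "
from h import *
print(finish_job())"
```

```text
the job is handed in; nothing more can be done
None
```

The job is handed in at about 37 s of the 51 s: the roller hangs in the middle clip, lowered until its yoke rested and then let go. The final side picture puts its stone and handle within about 1 px of the expected pose; the brush, comb, pump and mug got no separate final check, and no verdict came back.

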